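Seat the lifted pan and shut the paint box

ROBOT

A 6-joint arm with a two-finger parallel gripper is mounted at the origin on a cart in front of the work surface, level with it; the furniture and walls round the work are solid. World frame = base frame: x ahead of the robot, y to its left, z up, the work surface at z = 0. Lengths are in m, angles in degrees, forces in N, time in s.
With the tool pointing down it reaches from about 0.4 to 0.825 m from the base axis. Payload 7 kg.
Tool frame: the origin (TCP) lies midway between the tips of the shut fingers; the grasp point (between the pads) lies ctrl.tcp_to_grasp behind it (ctrl.tcp_to_grasp is the distance from the TCP to the grasp point, in m); y points along the fingers, z is the direction in which the jaws open and shut, and the axes are right-handed (so a half turn about y gives the same grasp; the last joint's range is limited). The gripper opens to 88 mm and grips with 3 to 60 N. Pads are 19 mm wide; open, the fingers measure 130 mm over their backs; the gripper's body (78 mm by 193 mm) begins 47 mm behind the grasp point.
Start: joints at [-52.993, 20.546, 0.682, 0, -70.136, -16.507], TCP at [0.236, -0.632, 0.2] pointing down, gripper open.
Joint ranges: [-176.03, 176.03], [-82.01, 121.73], [-58.28, 71.71], [-173.87, 95.51], [-174.79, -0.11], [-173.66, 173.66]. Speed limits (degrees/s): [136.94, 136.94, 172.46, 180, 180, 180].

INTERFACE

Orientations are given as [roll, pitch, yaw] about the fixed x, y, z axes, in that order (R = Rz(yaw) Ry(pitch) Rx(roll)).
In Python, from plant import ctrl, snapshot, silhouettes gives the robot as it stands.
- The arm moves only by the shell command python3 -m pendant 'ROWS'. ROWS is JSON, a list that holds one entry, the list of rows, each a list of 7 numbers: the shift along the tool's x, y, z in cm, then the turn, a rotation vector about the tool's x, y, z in degrees, then the opening, from 0 (shut) to 1 (fully open). In form: [[[x, y, z, rx, ry, rz, hand], ...]]. A call has 1 to 12 rows; each row shifts and turns the commanded pose from where the row before left it, along the tool's axes as they then stand; what a row does not reach is not made up. A row lasts 1/12 s, in which the tool goes at most 41.7 mm and 7.16 degrees, less where a joint would pass 70% of its speed; a pose out of reach is approached as far as the arm can. A call with a gripper value outside its range is refused whole. The fingers move at their own pace and stop on an object; the grip force is fixed at half the most. Time passes only in rows, so rows that do not move let the fingers close. It gives the time, the measured TCP pose, the force and the opening at its end, in the units of the state.
- ctrl.get_obs(): the state, without advancing time (a new reading comes with each control period).
- snapshot(name): name is "side" or "top" or "wrist"; returns a dict with "image" (420x560x3 uint8, red, green, blue), "camera_matrix" (3x3 intrinsics, pixels), "dist_coeffs" ([k1, k2, p1, p2, k3] as OpenCV has them; the pictures are not rectified), "eye" and "orientation" of the camera in the world; the wrist camera has in their place "mount" (4x4, takes a point from camera to tool coordinates, whose origin is the TCP and whose axes are the tool frame's). Camera axes: x right, y down, z forward; pixel columns grow to the right and rows downward; lengths in m; the calibration is good to about 2 mm. A picture is of the moment at which its call begins: read the wrist's pose just before it. There is no depth.
- ctrl.close_job(): hands the job in, once; it reports no verdict.
Trained networks look in a picture, given as the dict that the camera call returned (one of the last four; its "shot" number tells which), for a name from the list of things; names that differ only in an ending like _2 or _b are one class to them, and where a whole thing is asked for, a point or a joint stands for the part that bears it (a point fixed in the world has none). Each returns a list of dicts, best first, with "confidence" (0 to 1); they miss things now and then, are a little off and sometimes report something else, mostly with a low value. They report only what shows in the picture. A call takes as long as a camera call.
- silhouettes(picture, thing): "mask" (420x560 bool, what is visible of it) and "bbox" ([left, top, width, height] in pixels, round what is visible of it).
The state is a dict: "clock": time; "joint_pos": joint angles; "qvel": joint speeds; "tau": joint torques, N m; "tool_pos": TCP position; "orientation": TCP orientation; "force": force on the tool from outside, world axes, zero at the start; "moment": the same for the moment, N m; "opening": finger opening in m.
Only numpy, scipy, OpenCV 4.12 (cv2) and the standard library are available. Lean on these libraries where they do the work, as an engineer would, in place of code of your own. Each camera call takes 0.05 s, during which the arm holds its last target.

TASK

One of the six round paint pans in the open box on the desk has come up out of its seat and would foul the lid. With closed fingertips press that pan gently down until it is fully home, level with the other five and without touching those; only then push the lid over and shut it fully, also gently. Nothing is to be gripped or lifted, and the tumbler, small jar and brush beside the box stay where they are.

Things in the scene. Friction and masses are not known exactly. Their poses are not given: they have to be found in the camera images.
- paint_box: Flat black tin, white inside, fixed on the desk: 130 mm deep (its x) by 186 wide (y), rim 30 mm high, walls 3. Origin: centre of the underside; x points from its front to the hinge side (far from the robot, within 0.3 rad), z up. Six round pans in two rows of three, centres at x = -29, +29, y = -58, 0, +58 mm; tops of seated pans are 24 mm above the desk. Lid hinged on the far rim.
- raised_pan_top (a point): Centre of the top of the raised pan: a white cup 50 mm across with a dark grey dry cake, like the other five but 8 to 10 mm higher at the start (32 to 34 mm above the desk). It may be in any of the six bays. It slides straight down only, against about 4 N of friction, stays where left, and stops firmly when home (top 24 mm above the desk).
- raised_pan: The raised pan itself; origin on the pan's axis at desk level when home (24 mm below its top), axes as the box's.
- lid (a joint): Angle of the lid, rad: 0 is shut on the rim, it grows as the lid opens; starts open at 1.75 to 2.05, so leaning back a little past upright (1.57). The hinge is stiff: the lid stays where it is left and takes about 1 N at its free edge to swing.
- lid_edge (a point): Middle of the lid's free edge, on its outer face. The lid is a flat black panel 131 mm from hinge to free edge (and a 6 mm thumb tab), 186 mm wide, 4 mm thick, white inside. Open, the free edge is on top, about 145 to 160 mm above the desk; shut, it is at the front of the box, 34 mm above the desk.
- lid_hinge (a point): Middle of the lid's hinge line, on the far rim of the box, 30 mm above the desk. The axis runs along the box's y.
- pan_1: One of the five pans that are already home, 50 mm across, top 24 mm above the desk. Not to be touched. Origin on its axis at desk level.
- pan_2: One of the five pans that are already home, 50 mm across, top 24 mm above the desk. Not to be touched. Origin on its axis at desk level.
- pan_3: One of the five pans that are already home, 50 mm across, top 24 mm above the desk. Not to be touched. Origin on its axis at desk level.
- pan_4: One of the five pans that are already home, 50 mm across, top 24 mm above the desk. Not to be touched. Origin on its axis at desk level.
- pan_5: One of the five pans that are already home, 50 mm across, top 24 mm above the desk. Not to be touched. Origin on its axis at desk level.
- tumbler: Clear water tumbler, 68 mm across and 90 mm high, loose, about 180 mm to the left (+y) of the box's centre, far side. Bystander. Origin: centre of its underside.
- small_jar: Small blue-stained paint jar, 43 mm across and 64 mm high, loose, about 180 mm to the left of the box's centre, near side. Bystander. Origin: centre of its underside.
- brush: Thin red-handled brush, about 230 mm long and 15 mm high, loose, lying along the left side of the box about 30 mm from it. Bystander. Origin: about its middle, on the desk.

How it is judged (in metres and radians):
On the way, in this order (a step that is already met when the one before it is completed fails the run):
1. the raised pan is pressed home while the lid is still open (z of raised_pan_top in the frame of paint_box below 0.0258 m and value of joint lid above 1.3 rad), for 0.2 s.
2. the lid is shut (value of joint lid below 0.06 rad), for 0.2 s.
At the end, for the whole second after the job is handed in: The raised pan is home (its top less than 1.8 mm above the home height of 24 mm), the lid is shut (less than 0.06 rad open), and the tumbler, small jar and brush are within 15 mm of where they stood, upright as before (z of raised_pan_top in the frame of paint_box below 0.0258 m and value of joint lid below 0.06 rad and distance of each of tumbler, small_jar, brush from where it was at the start of the episode below 0.015 m and angle between each of tumbler, small_jar's own z axis and vertical below 0.2 rad); the robot touches nothing.
It fails at once if another pan is touched (more than 1 N) (contact force between any of the fingers, the arm and pan_1 above 1 N or contact force between any of the fingers, the arm and pan_2 above 1 N or contact force between any of the fingers, the arm and pan_3 above 1 N or contact force between any of the fingers, the arm and pan_4 above 1 N or contact force between any of the fingers, the arm and pan_5 above 1 N).
It fails at once if the pan, the box or its lid is pushed hard (over 50 N) (contact force between any of the fingers, the arm and paint_box above 50 N or contact force between any of the fingers, the arm and raised_pan above 50 N).
It fails at once if the raised pan is pulled up instead (z of raised_pan_top in the frame of paint_box above 0.0365 m).
It fails at once if the lid is brought down while the pan still stands up (z of raised_pan_top in the frame of paint_box above 0.0275 m and value of joint lid below 0.5 rad).
It fails at once if the tumbler, small jar or brush is moved more than 15 mm, lifted or tipped (distance of any of tumbler, small_jar, brush from where it was at the start of the episode above 0.015 m or angle between any of tumbler, small_jar's own z axis and vertical above 0.3 rad).
It also fails if it takes over 54 s, if anything falls off the work surface, if the arm or the gripper's body presses on something with over 40 N, if the wrist force passes 120 N, or if a joint passes its speed limit or range.

## Working session

There is one attempt and no reset: what is moved stays moved. The work goes in short steps, Python scripts to look and compute and a shell command to move; the robot and the scene stay as the last step left them, time stands still between calls to the robot, and variables do not carry over. Pictures are saved under pics/ and viewed, and the job is handed in when it is done.

```bash
mkdir -p pics; ls
python3 - <<'E'
from plant import ctrl, snapshot, silhouettes
import cv2,json,numpy as np
o=ctrl.get_obs();print(o);print(ctrl.tcp_to_grasp)
for n in ["top","side"]:
    s=snapshot(n);cv2.imwrite(f"pics/{n}0.png",s["image"][:,:,::-1])
    print(n,s["camera_matrix"],s["dist_coeffs"],s["eye"],s["orientation"])
    for t in ["paint_box","raised_pan","pan_1","lid","tumbler","small_jar","brush"]:
        print(t,[(round(r["confidence"],2),r["bbox"]) for r in silhouettes(s,t)])
E
```

```text
pics
{'clock': 0.0, 'joint_pos': array([-5.29937437e+01,  2.05909537e+01,  6.33053421e-01, -1.98210951e-02,
       -7.01377788e+01, -1.65057378e+01]), 'qvel': array([-0.00607801,  0.0120505 ,  0.08795836,  0.1086256 ,  0.04818849,
        0.03309486]), 'tau': array([ 5.94085723e-04, -5.82719815e+01,  2.93070334e+01,  6.99805006e+00,
        6.90027126e-03, -1.55395710e-04]), 'tool_pos': array([ 0.23615249, -0.63175131,  0.19882365]), 'orientation': array([-8.99029695e+01,  9.32084958e-03,  2.04937764e+01]), 'force': array([ 0.40460439, -0.2225688 , -0.1007814 ]), 'moment': array([-0.03190728,  0.0105275 , -0.00172728]), 'opening': 0.08744967155709978}
0.0188
top [[459.2628111    0.         279.60516929]
 [  0.         459.2628111  213.51825187]
 [  0.           0.           1.        ]] [-0.06485687  0.          0.          0.          0.        ] [0.3481109  0.1042013  0.90306643] [-1.68296337e+02 -1.49408479e-01 -8.82116385e+01]
paint_box [(0.73, [270.7, 161.2, 114.4, 118.2]), (0.49, [253.1, 173.0, 7.6, 107.1])]
raised_pan [(0.94, [309.0, 216.0, 25.3, 25.2])]
pan_1 [(0.87, [339.1, 
[... 516 characters left out ...]
     0.           1.        ]] [-0.17784903  0.          0.          0.          0.        ] [0.23743318 0.84290998 0.40220211] [-113.23076414    1.34194201 -158.04694816]
paint_box [(0.8, [256.2, 127.6, 122.5, 118.7]), (0.62, [337.6, 207.9, 24.6, 8.4])]
raised_pan [(0.65, [306.5, 197.8, 25.5, 15.5])]
pan_1 [(0.83, [338.7, 209.4, 24.0, 9.1]), (0.81, [294.5, 211.9, 27.6, 12.6]), (0.61, [319.6, 191.2, 24.3, 11.5]), (0.48, [327.3, 220.4, 27.8, 9.5]), (0.46, [345.9, 193.3, 20.4, 13.2])]
lid [(0.97, [257.6, 128.7, 58.9, 86.7])]
tumbler [(0.89, [241.5, 203.0, 42.1, 64.7])]
small_jar [(0.76, [303.2, 226.0, 29.7, 49.9]), (0.45, [243.6, 203.0, 40.3, 65.4])]
brush [(0.58, [236.8, 231.5, 127.8, 27.0])]
```

Run:
```python
import cv2
a=cv2.imread("pics/top0.png");b=cv2.imread("pics/side0.png")
cv2.imwrite("pics/top0c.png",cv2.resize(a[140:300,190:400],None,fx=3.5,fy=3.5,interpolation=cv2.INTER_CUBIC))
cv2.imwrite("pics/side0c.png",cv2.resize(b[110:290,220:400],None,fx=3.3,fy=3.3,interpolation=cv2.INTER_CUBIC))
```

```text
(no output)
```

View pics/top0c.png

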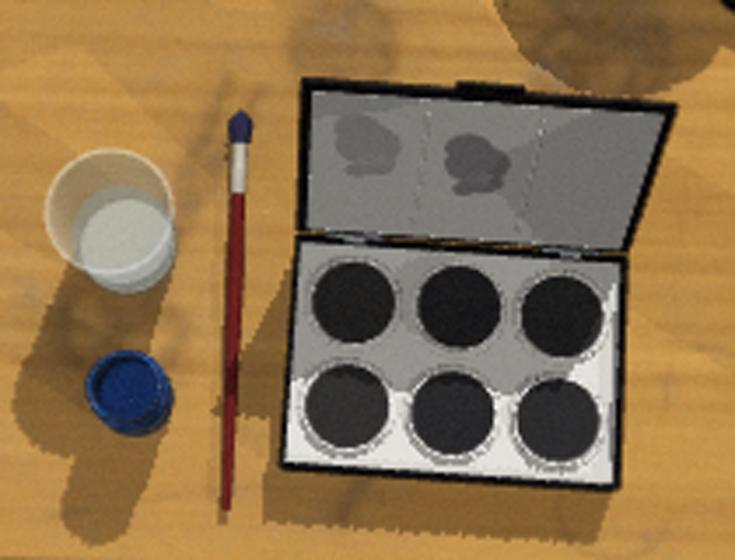

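View pics/side0c.png

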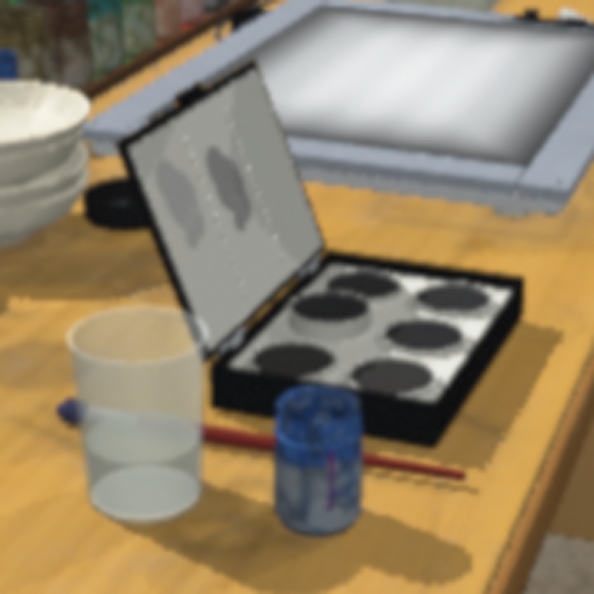

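View pics/top0.png

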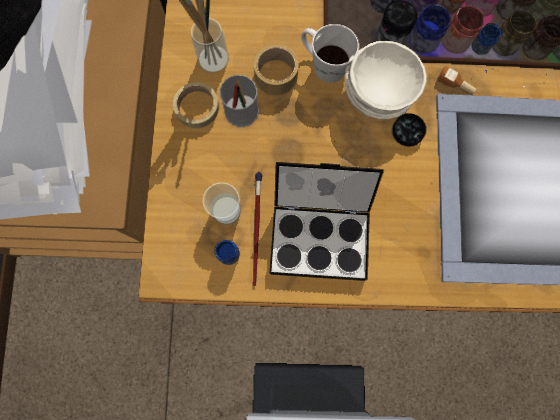

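View pics/side0.png

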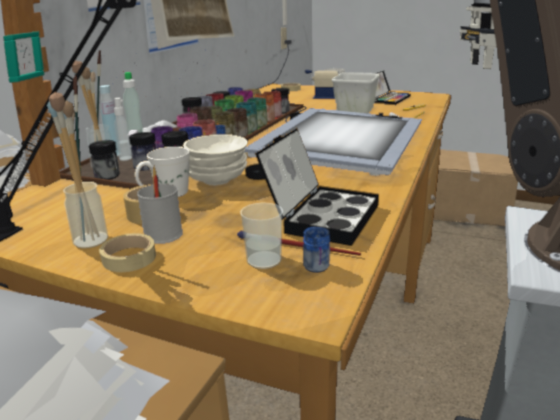

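```bash
cat > h.py <<'E'
import numpy as np,cv2
from scipy.spatial.transform import Rotation as R
from scipy.optimize import least_squares
def cam(s):
    return s["camera_matrix"],s["dist_coeffs"],np.array(s["eye"]),R.from_euler('xyz',s["orientation"],degrees=True).as_matrix()
def proj(P,c):
    K,D,e,M=c
    Pc=(np.atleast_2d(P)-e)@M
    return cv2.projectPoints(Pc.reshape(-1,1,3),np.zeros(3),np.zeros(3),np.array(K),np.array(D))[0].reshape(-1,2)
def box2w(P,b):
    c,s=np.cos(b[2]),np.sin(b[2]);P=np.atleast_2d(P)
    return np.c_[b[0]+c*P[:,0]-s*P[:,1],b[1]+s*P[:,0]+c*P[:,1],P[:,2]]
def lidpt(th,y,r=0.131,n=0.004):
    # outer face (n = thickness offset outward/up when shut); shut: points to -x
    return np.array([0.065-r*np.cos(th)+n*np.sin(th),y,0.030+r*np.sin(th)+n*np.cos(th)])
E
python3 - <<'E'
from h import *
from plant import snapshot,silhouettes
t=snapshot("top");s=snapshot("side");ct,cs=cam(t),cam(s)
def cen(m):
    ys,xs=np.nonzero(m);return np.array([xs.mean(),ys.mean()])
tp=np.array([[282,467],[618,487],[353,303],[561,315],[347,405],[453,412],[558,418]])/3.5+[190,140]
P=np.array([[-.065,.093,.03],[-.065,-.093,.03],[.029,.058,.024],[.029,-.058,.024],[-.029,.058,.024],[-.029,0,.024],[-.029,-.058,.024]])
sp=np.array([[293,361],[392,376],[424,335],[452,298],[365,284]])/3.3+[220,110]
SP=np.array([[.029,.058,.024],[-.029,.058,.024],[-.029,0,.024],[-.029,-.058,.024],[.029,-.058,.024]])
def f(b,wt=1,ws=1): return np.r_[(wt*(proj(box2w(P,b),ct)-tp)).ravel(),(ws*(proj(box2w(SP,b),cs)-sp)).ravel()]
for w in [(1,1),(1,0),(0,1)]:
    r=least_squares(f,[.5,.05,0],args=w);b=r.x;print(w,b,np.abs(f(b)).round(1))
b=least_squares(f,[.5,.05,0]).x
np.save("b.npy",b)
# lid corners
lt=np.array([[303,78],[676,104]])/3.5+[190,140]; ls=np.array([[122,147],[256,64]])/3.3+[220,110]
g=lambda th:np.r_[(proj(box2w([lidpt(th[0],.093,n=.002),lidpt(th[0],-.093,n=.002)],b),ct)-lt).ravel(),(proj(box2w([lidpt(th[0],.093,n=.002),lidpt(th[0],-.093,n=.002)],b),cs)-ls).ravel()]
r=least_squares(g,[1.9]);print("lid",r.x,r.fun.round(1))
# raised pan height
rp=np.array([330,307])/3.3+[220,110];rt=np.array([459,306])/3.5+[190,140]
for z in(.024,.032,.034):
    q=box2w([[.029,0,z]],b);print(z,q,proj(q,cs)-rp,proj(q,ct)-rt)
print("edge",box2w([lidpt(r.x[0],0)],b),"hinge",box2w([[.065,0,.03]],b))
for n in["tumbler","small_jar"]:
    pass
im=t["image"][:,:,::-1].copy()
E
```

```text
(1, 1) [ 0.47568268  0.0280898  -0.03263984] [1.1 0.6 0.9 0.1 0.1 0.8 0.  0.5 0.1 0.3 0.3 0.3 0.1 0.2 0.7 0.4 0.9 0.
 0.7 0.  0.8 0.  0.4 0.3]
(1, 0) [ 0.47494513  0.02793423 -0.02959515] [0.9 0.  1.1 0.1 0.1 0.3 0.1 0.2 0.  0.2 0.1 0.  0.  0.1 1.2 0.3 1.4 0.
 1.1 0.  1.1 0.  0.1 0.3]
(0, 1) [ 0.47661822  0.02848266 -0.04230203] [1.6 1.6 0.4 0.2 0.1 1.5 0.  0.7 0.5 1.  0.6 0.8 0.5 0.4 0.  0.5 0.  0.
 0.1 0.  0.5 0.1 0.6 0.3]
lid [1.93924346] [-1.3  0.2  0.5 -0.3 -0.8 -1.4 -0.2 -1.7]
0.024 [[0.50466724 0.02714341 0.024     ]] [[0.42267426 4.0735837 ]] [[-0.58238793  0.23086265]]
0.032 [[0.50466724 0.02714341 0.032     ]] [[0.44129025 0.27466591]] [[-0.20894283 -0.4861305 ]]
0.034 [[0.50466724 0.02714341 0.034     ]] [[ 0.44584639 -0.6790971 ]] [[-0.11454863 -0.66736786]]
edge [[0.5915344  0.02430708 0.15076763]] hinge [[0.54064806 0.02596859 0.03      ]]
```

```bash
python3 -c "
from plant import snapshot
print(snapshot('wrist')['mount'])"
python3 -m pendant '[[[2,0,2.2,0,0,0,0],[2,0,2.2,0,0,0,0],[2,0,2.2,0,0,0,0],[2,0,2.2,0,0,0,0],[2,0,2.2,0,0,0,0],[2,0,2.2,0,0,0,0],[2,0,2.2,0,0,0,0],[2,0,2.2,0,0,0,0],[2,0,2.2,0,0,0,0],[2,0,2.2,0,0,0,0],[2,0,2.2,0,0,0,0],[2,0,2.2,0,0,0,0]]]'
python3 -m pendant '[[[2,0,2.2,0,0,0,0],[2,0,2.2,0,0,0,0],[2,0,2.2,0,0,0,0],[2,0,2.2,0,0,0,0],[2,0,2.2,0,0,0,0],[2,0,2.2,0,0,0,0],[2,0,2.2,0,0,0,0],[2,0,2.2,0,0,0,0],[0,0,0,0,5.6,0,0],[0,0,0,0,5.6,0,0],[0,0,0,0,5.6,0,0],[0,0,0,0,5.6,0,0]]]'
```

```text
[[-2.68591728e-04  9.63133254e-01  2.69024649e-01 -7.18178516e-02]
 [-5.31097398e-04 -2.69024759e-01  9.63133115e-01 -1.85059517e-01]
 [ 9.99999823e-01  1.15811296e-04  5.83775390e-04 -5.77162303e-04]
 [ 0.00000000e+00  0.00000000e+00  0.00000000e+00  1.00000000e+00]]
clock: 1.95
tool_pos: [0.369, -0.2996, 0.2001]
orientation: [-90.0, -0.0, 20.5]
force: [0.3, -0.4, 0.1]
opening: 0.013
clock: 2.95
tool_pos: [0.457, -0.0797, 0.1999]
orientation: [-90.0, -0.0, -2.1]
force: [0.7, 0.4, -0.3]
opening: 0.0004
```

```bash
python3 -m pendant '[[[1,0,2.7,0,0,0,0],[1,0,2.7,0,0,0,0],[1,0,2.7,0,0,0,0],[0.9,0,2.7,0,0,0,0],[0,0,0,0,0,0,0],[0,0,0,0,0,0,0]]]'
cat >> h.py <<'E'
def wcam(s,o):
    M=R.from_euler('xyz',o["orientation"],degrees=True).as_matrix();m=np.array(s["mount"])
    return s["camera_matrix"],s["dist_coeffs"],np.array(o["tool_pos"])+M@m[:3,3],M@m[:3,:3]
E
python3 - <<'E'
from h import *
from plant import ctrl,snapshot,silhouettes
o=ctrl.get_obs();s=snapshot("wrist");c=wcam(s,o)
b=np.load("b.npy");im=s["image"][:,:,::-1].copy()
cv2.imwrite("pics/w1raw.png",im)
for x in(-.029,.029):
  for y in(-.058,0,.058):
    p=proj(box2w([[x,y,.024 if (x<0 or y) else .033]],b),c)[0];cv2.drawMarker(im,(int(p[0]),int(p[1])),(0,0,255),0,10);print(x,y,p.round(1))
for n in["raised_pan","pan_1"]:
    for r in silhouettes(s,n):
        ys,xs=np.nonzero(r["mask"]);print(n,round(r["confidence"],2),r["bbox"],xs.mean().round(1),ys.mean().round(1))
cv2.imwrite("pics/w1.png",im);print(o["tool_pos"],o["orientation"])
t=snapshot("top");cv2.imwrite("pics/t1.png",t["image"][:,:,::-1])
E
```

```text
clock: 3.45
tool_pos: [0.4998, 0.0278, 0.1996]
orientation: [-90.0, 0.0, -1.8]
force: [-0.9, -1.5, -1.0]
opening: 0.0002
-0.029 -0.058 [226.3 139. ]
-0.029 0 [276.9 139. ]
-0.029 0.058 [327.6 139.2]
0.029 -0.058 [228.2 188.6]
0.029 0 [276.9 190.3]
0.029 0.058 [325.5 188.8]
raised_pan 0.62 [255.2, 167.6, 44.1, 42.0] 277.3 190.9
pan_1 0.96 [308.1, 119.6, 44.4, 42.1] 328.0 140.1
pan_1 0.77 [257.7, 120.7, 44.1, 39.9] 277.9 139.7
pan_1 0.76 [208.3, 166.8, 42.2, 38.7] 228.9 189.0
pan_1 0.64 [304.9, 170.7, 43.2, 39.9] 325.6 189.9
pan_1 0.57 [205.1, 116.0, 44.8, 45.3] 227.3 139.1
[0.4997837  0.02776824 0.19960526] [-9.00090579e+01  1.55132507e-02 -1.77957944e+00]
```

View pics/w1.png

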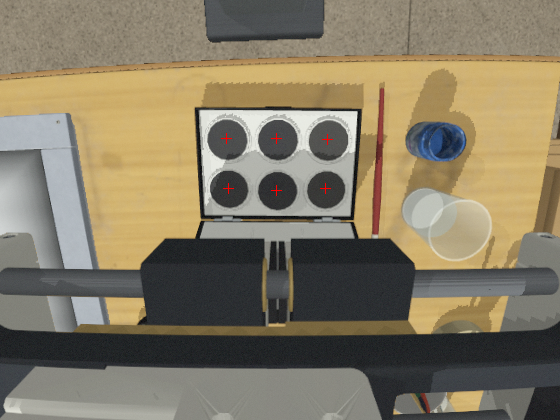

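```bash
python3 -m pendant '[[[0,2,0,0,0,0,0],[0,2,0,0,0,0,0],[0,2,0,0,0,0,0],[0,2,0,0,0,0,0],[0,2,0,0,0,0,0],[0,2,0,0,0,0,0],[0,1.5,0,0,0,0,0],[0,1,0,0,0,0,0],[0,0.7,0,0,0,0,0],[0,0,0,0,0,0,0],[0,0,0,0,0,0,0]]]'
python3 - <<'E'
from plant import ctrl,snapshot
import cv2
print(ctrl.get_obs()["tool_pos"],ctrl.get_obs()["force"])
s=snapshot("side")["image"][:,:,::-1];cv2.imwrite("pics/s2.png",cv2.resize(s[110:290,220:440],None,fx=3.3,fy=3.3,interpolation=cv2.INTER_CUBIC))
E
```

```text
clock: 4.57
tool_pos: [0.4997, 0.0264, 0.0481]
orientation: [-90.0, -0.0, -1.9]
force: [1.3, -0.4, 0.7]
opening: 0.0005
[0.49973932 0.02641566 0.04814149] [ 1.25298371 -0.35547454  0.66431414]
```

View pics/s2.png

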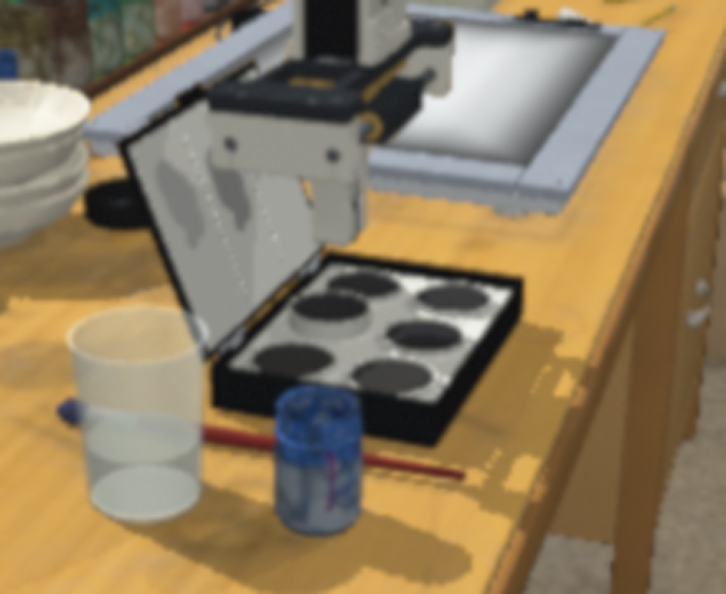

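Run:
```python
from h import *
from plant import ctrl,snapshot
s=snapshot("side");c=cam(s);o=ctrl.get_obs();p=o["tool_pos"];print(p)
for z in(0,.02,.04): print(z,((proj(p+[0,0,z],c)-[220,110])*3.3).round(0))
for n in("top","wrist"):
    s=snapshot(n);cv2.imwrite(f"pics/{n}2.png",s["image"][:,:,::-1])
```

```text
[0.50020429 0.02676427 0.04869591]
0 [[339. 282.]]
0.02 [[339. 250.]]
0.04 [[339. 217.]]
```

View pics/wrist2.png

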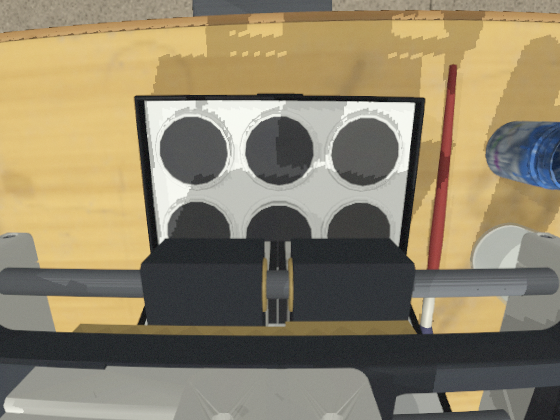

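View pics/top2.png

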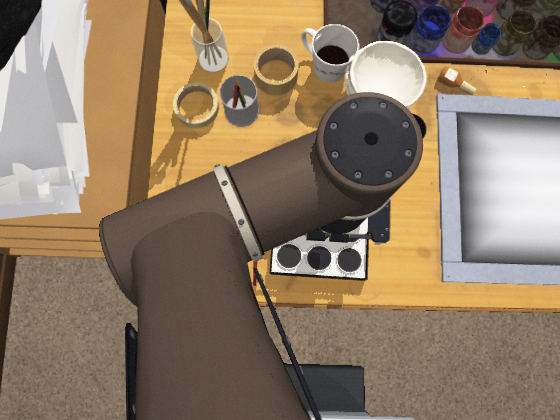

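Run:
```python
from h import *
from plant import ctrl,snapshot
s=snapshot("side");c=cam(s);o=ctrl.get_obs();p=o["tool_pos"]
im=s["image"][:,:,::-1][110:230,270:380].copy()
im=cv2.resize(im,None,fx=5,fy=5,interpolation=cv2.INTER_NEAREST)
q=((proj(p,c)-[270,110])*5)[0];cv2.drawMarker(im,(int(q[0]),int(q[1])),(0,0,255),0,12)
cv2.imwrite("pics/s3.png",im)
```

```text
(no output)
```

View pics/s3.png

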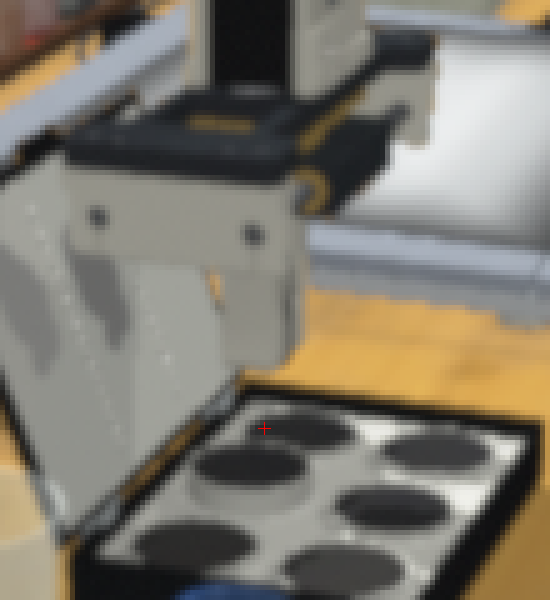

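```bash
for i in 1; do python3 -m pendant '[[[0,0.3,0,0,0,0,0],[0,0.3,0,0,0,0,0],[0,0.3,0,0,0,0,0],[0,0,0,0,0,0,0]]]'; done
python3 -m pendant '[[[0,0.1,0,0,0,0,0],[0,0.1,0,0,0,0,0],[0,0,0,0,0,0,0]]]'
python3 -m pendant '[[[0,0.1,0,0,0,0,0],[0,0.1,0,0,0,0,0],[0,0,0,0,0,0,0]]]'
python3 -m pendant '[[[0,0.1,0,0,0,0,0],[0,0.1,0,0,0,0,0],[0,0,0,0,0,0,0]]]'
```

```text
clock: 5.15
tool_pos: [0.499, 0.0265, 0.038]
orientation: [-90.0, 0.1, -1.9]
force: [-0.2, -0.2, 0.4]
opening: 0.0003
clock: 5.4
tool_pos: [0.4994, 0.0266, 0.0365]
orientation: [-90.0, 0.0, -1.9]
force: [-0.6, 0.2, -0.3]
opening: 0.0005
clock: 5.65
tool_pos: [0.4994, 0.0266, 0.0346]
orientation: [-90.0, 0.0, -1.9]
force: [0.7, -0.2, 0.7]
opening: 0.0007
clock: 5.9
tool_pos: [0.4994, 0.0266, 0.0326]
orientation: [-90.0, 0.0, -1.9]
force: [-0.5, -0.2, 0.0]
opening: 0.0003
```

```bash
python3 -m pendant '[[[0,0.1,0,0,0,0,0],[0,0.1,0,0,0,0,0],[0,0,0,0,0,0,0]]]'
python3 -m pendant '[[[0,0.1,0,0,0,0,0],[0,0.1,0,0,0,0,0],[0,0,0,0,0,0,0]]]'
python3 - <<'E'
from h import *
from plant import ctrl,snapshot
s=snapshot("side");c=cam(s);o=ctrl.get_obs();p=o["tool_pos"];print(p,o["force"])
im=s["image"][:,:,::-1][110:230,270:380].copy()
im=cv2.resize(im,None,fx=5,fy=5,interpolation=cv2.INTER_NEAREST)
q=((proj(p,c)-[270,110])*5)[0];cv2.drawMarker(im,(int(q[0]),int(q[1])),(0,0,255),0,12)
cv2.imwrite("pics/s4.png",im)
E
```

```text
clock: 6.15
tool_pos: [0.4994, 0.0266, 0.0306]
orientation: [-90.0, 0.0, -1.9]
force: [0.4, -0.1, -0.6]
opening: 0.0006
clock: 6.4
tool_pos: [0.4994, 0.0266, 0.0286]
orientation: [-90.0, 0.0, -1.9]
force: [0.6, -0.5, 0.2]
opening: 0.0006
[0.49943134 0.02661039 0.02864711] [-0.37437348 -0.41735609 -0.11151726]
```

View pics/s4.png

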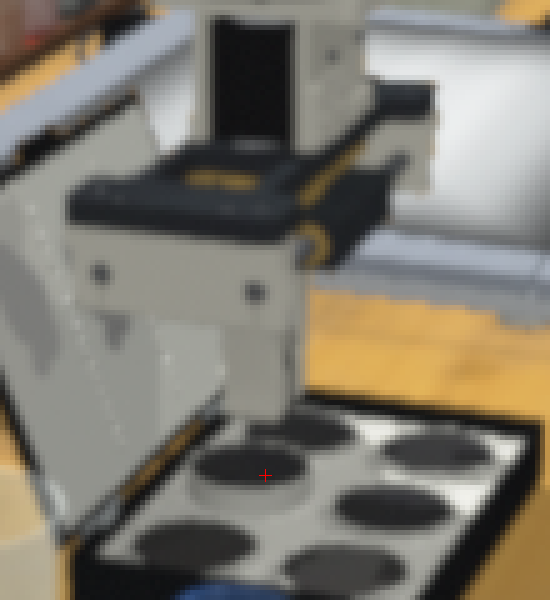

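Run:
```python
from h import *
from plant import ctrl,snapshot
s=snapshot("side");c=cam(s);o=ctrl.get_obs();p=o["tool_pos"]
for dy in(0,.02,.06,.0965):
  for dz in(0,.02,.066):
    print(dy,dz,[((proj(p+[dx,dy,dz],c)-[270,110])*5)[0].round(0).tolist() for dx in(-.039,-.0095,.0095,.039)])
w=snapshot("wrist");print(w["camera_matrix"])
cw=wcam(w,o)
for dx in(-.0095,.0095):
  for dz in(0,.024,.066): print(dx,dz,proj(p+[dx,0,dz],cw))
im=w["image"][:,:,::-1][200:350,200:360];cv2.imwrite("pics/w4.png",cv2.resize(im,None,fx=4,fy=4,interpolation=cv2.INTER_NEAREST))
```

```text
0 0 [[363.0, 489.0], [289.0, 479.0], [242.0, 472.0], [170.0, 463.0]]
0 0.02 [[364.0, 440.0], [290.0, 431.0], [242.0, 425.0], [170.0, 415.0]]
0 0.066 [[367.0, 326.0], [291.0, 317.0], [242.0, 312.0], [169.0, 303.0]]
0.02 0 [[348.0, 509.0], [273.0, 499.0], [225.0, 492.0], [153.0, 482.0]]
0.02 0.02 [[349.0, 460.0], [274.0, 450.0], [225.0, 444.0], [152.0, 434.0]]
0.02 0.066 [[352.0, 343.0], [274.0, 334.0], [225.0, 329.0], [150.0, 320.0]]
0.06 0 [[317.0, 553.0], [239.0, 541.0], [190.0, 534.0], [115.0, 523.0]]
0.06 0.02 [[318.0, 502.0], [240.0, 491.0], [190.0, 484.0], [114.0, 474.0]]
0.06 0.066 [[320.0, 381.0], [240.0, 372.0], [189.0, 366.0], [112.0, 356.0]]
0.0965 0 [[287.0, 596.0], [206.0, 583.0], [155.0, 576.0], [78.0, 564.0]]
0.0965 0.02 [[287.0, 543.0], [206.0, 531.0], [155.0, 524.0], [76.0, 513.0]]
0.0965 0.066 [[289.0, 419.0], [206.0, 408.0], [153.0, 402.0], [73.0, 392.0]]
[[308.96579663   0.         277.17283371]
 [  0.         308.96579663 208.09940574]
 [  0.           0.           1.        ]]
-0.0095 0 [[277.01985382 224.11614146]]
-0.0095 0.024 [[277.03042419 237.85067534]]
-0.0095 0.066 [[277.05795479 273.40442019]]
0.0095 0 [[277.98759137 251.91160505]]
0.0095 0.024 [[278.1232489  268.81942009]]
0.0095 0.066 [[278.46798692 311.87453183]]
```

View pics/w4.png

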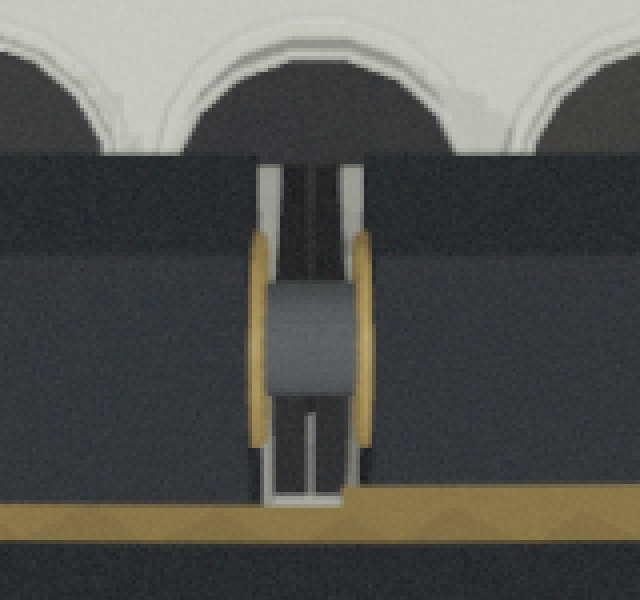

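```bash
python3 -m pendant '[[[0,0.2,0,0,0,0,0],[0,0.2,0,0,0,0,0],[0,0.2,0,0,0,0,0],[0,0.2,0,0,0,0,0],[0,0.2,0,0,0,0,0],[0,0,0,0,0,0,0]]]'
python3 -m pendant '[[[0,0.2,0,0,0,0,0],[0,0.2,0,0,0,0,0],[0,0,0,0,0,0,0]]]'
python3 - <<'E'
from h import *
from plant import ctrl,snapshot
s=snapshot("side");c=cam(s);o=ctrl.get_obs();p=o["tool_pos"];print(p,o["force"])
im=s["image"][:,:,::-1][110:230,270:380].copy()
im=cv2.resize(im,None,fx=5,fy=5,interpolation=cv2.INTER_NEAREST)
cv2.imwrite("pics/s5.png",im)
E
```

```text
clock: 7.05
tool_pos: [0.4992, 0.0265, 0.0182]
orientation: [-90.0, 0.0, -1.9]
force: [-0.3, -1.1, -1.0]
opening: 0.0002
clock: 7.3
tool_pos: [0.4993, 0.0266, 0.0144]
orientation: [-90.0, 0.0, -1.9]
force: [0.7, 0.1, -0.2]
opening: 0.0003
[0.49932567 0.02655493 0.01452687] [0.01439289 0.61148858 0.21188373]
```

View pics/s5.png

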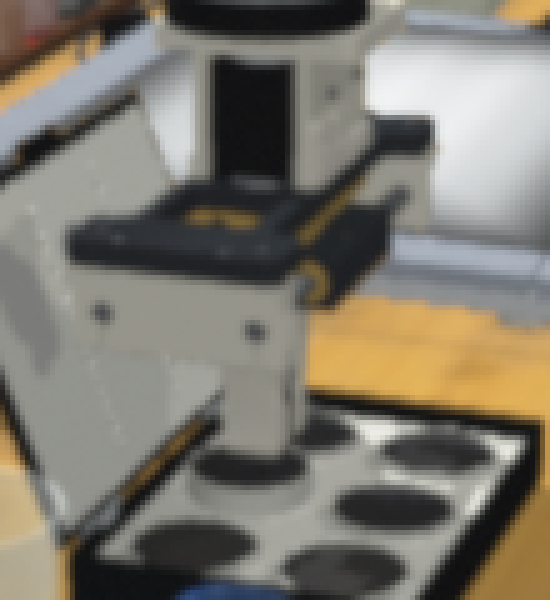

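```bash
for k in 1 ; do python3 -m pendant '[[[0,0.1,0,0,0,0,0],[0,0.1,0,0,0,0,0],[0,0,0,0,0,0,0]]]'; done
python3 -m pendant '[[[0,0.1,0,0,0,0,0],[0,0.1,0,0,0,0,0],[0,0,0,0,0,0,0]]]'
python3 -m pendant '[[[0,0.1,0,0,0,0,0],[0,0.1,0,0,0,0,0],[0,0,0,0,0,0,0]]]'
```

```text
clock: 7.6
tool_pos: [0.4994, 0.0266, 0.0126]
orientation: [-90.0, 0.0, -1.9]
force: [0.1, 0.3, -0.7]
opening: 0.0004
clock: 7.85
tool_pos: [0.4994, 0.0266, 0.0106]
orientation: [-90.0, 0.0, -1.9]
force: [0.5, -0.8, -0.5]
opening: 0.0004
clock: 8.1
tool_pos: [0.4994, 0.0266, 0.0086]
orientation: [-90.0, 0.0, -1.9]
force: [0.2, -0.0, 0.2]
opening: 0.0001
```

```bash
python3 -m pendant '[[[0,0.1,0,0,0,0,0],[0,0.1,0,0,0,0,0],[0,0,0,0,0,0,0]]]'
python3 -m pendant '[[[0,0.1,0,0,0,0,0],[0,0,0,0,0,0,0]]]'
python3 -m pendant '[[[0,0.1,0,0,0,0,0],[0,0,0,0,0,0,0]]]'
python3 -m pendant '[[[0,0.1,0,0,0,0,0],[0,0,0,0,0,0,0]]]'
```

```text
clock: 8.35
tool_pos: [0.4994, 0.0266, 0.0066]
orientation: [-90.0, 0.0, -1.9]
force: [0.4, 0.5, -0.6]
opening: 0.0006
clock: 8.52
tool_pos: [0.4996, 0.0266, 0.0057]
orientation: [-90.0, -0.0, -1.9]
force: [-0.2, 0.7, -0.2]
opening: 0.0004
clock: 8.68
tool_pos: [0.4996, 0.0267, 0.0048]
orientation: [-90.0, -0.0, -1.9]
force: [-1.1, -0.4, 1.3]
opening: 0.0006
clock: 8.85
tool_pos: [0.4996, 0.0266, 0.0038]
orientation: [-90.0, -0.0, -1.9]
force: [-0.9, 0.3, 2.6]
opening: 0.0007
```

```bash
python3 -m pendant '[[[0,0.1,0,0,0,0,0],[0,0,0,0,0,0,0]]]'
python3 -m pendant '[[[0,0.1,0,0,0,0,0],[0,0,0,0,0,0,0]]]'
python3 - <<'E'
from h import *
from plant import ctrl,snapshot
s=snapshot("side");o=ctrl.get_obs();p=o["tool_pos"];print(p,o["force"])
im=s["image"][:,:,::-1][110:230,270:380].copy()
cv2.imwrite("pics/s6.png",cv2.resize(im,None,fx=5,fy=5,interpolation=cv2.INTER_NEAREST))
E
```

```text
clock: 9.02
tool_pos: [0.4996, 0.0266, 0.0027]
orientation: [-90.0, -0.0, -1.9]
force: [-0.8, 0.4, 2.0]
opening: 0.0003
clock: 9.18
tool_pos: [0.4996, 0.0267, 0.0017]
orientation: [-90.0, -0.0, -1.9]
force: [-0.8, 0.3, 3.4]
opening: 0.0005
[0.49956906 0.02663801 0.00166835] [ 0.88385244 -0.18128644  2.13364634]
```

View pics/s6.png

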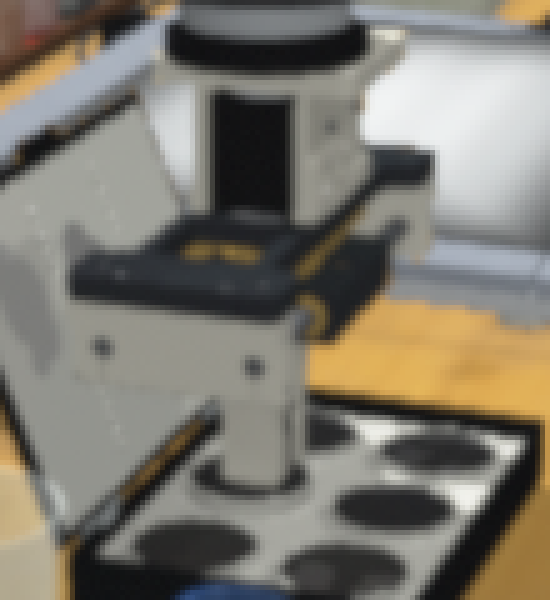

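```bash
python3 -m pendant '[[[0,0.1,0,0,0,0,0],[0,0.1,0,0,0,0,0],[0,0,0,0,0,0,0]]]'
python3 -m pendant '[[[0,0.1,0,0,0,0,0],[0,0,0,0,0,0,0]]]'
python3 -m pendant '[[[0,0.1,0,0,0,0,0],[0,0,0,0,0,0,0]]]'
```

```text
clock: 9.48
tool_pos: [0.4996, 0.0266, -0.0004]
orientation: [-90.0, -0.0, -1.9]
force: [0.0, -0.1, 2.0]
opening: 0.0005
clock: 9.65
tool_pos: [0.4995, 0.0266, -0.0014]
orientation: [-90.0, 0.0, -1.9]
force: [0.0, -0.9, 2.4]
opening: 0.0003
clock: 9.82
tool_pos: [0.4995, 0.0266, -0.0024]
orientation: [-90.0, -0.0, -1.9]
force: [0.2, -0.1, 1.4]
opening: 0.0004
```

```bash
python3 -m pendant '[[[0,0.1,0,0,0,0,0],[0,0,0,0,0,0,0]]]'
python3 -m pendant '[[[0,0.1,0,0,0,0,0],[0,0,0,0,0,0,0]]]'
```

```text
clock: 9.98
tool_pos: [0.4996, 0.0267, -0.0027]
orientation: [-90.0, -0.0, -1.9]
force: [-2.4, 0.0, 9.0]
opening: 0.0008
clock: 10.15
tool_pos: [0.4997, 0.0266, -0.0029]
orientation: [-90.0, -0.0, -1.9]
force: [-6.5, 0.1, 20.5]
opening: 0.0003
```

```bash
python3 -m pendant '[[[0,-0.3,0,0,0,0,0],[0,-1,0,0,0,0,0],[0,-2,0,0,0,0,0],[0,-3,0,0,0,0,0],[0,-3,0,0,0,0,0],[0,-3,0,0,0,0,0],[0,-3,0,0,0,0,0],[0,-3,0,0,0,0,0],[0,-2,0,0,0,0,0],[0,-1,0,0,0,0,0],[0,0,0,0,0,0,0]]]'
python3 - <<'E'
from h import *
from plant import ctrl,snapshot
s=snapshot("side");o=ctrl.get_obs();p=o["tool_pos"];print(p,o["force"])
im=s["image"][:,:,::-1][90:230,250:390].copy()
cv2.imwrite("pics/s7.png",cv2.resize(im,None,fx=4.2,fy=4.2,interpolation=cv2.INTER_CUBIC))
w=snapshot("wrist");cv2.imwrite("pics/w7.png",w["image"][:,:,::-1])
E
```

```text
clock: 11.07
tool_pos: [0.5005, 0.027, 0.2106]
orientation: [-89.9, -0.2, -1.9]
force: [-0.1, -0.7, 0.3]
opening: -0.0001
[0.49951915 0.02684836 0.20875488] [-0.24670582  0.51235833 -1.29724286]
```

View pics/s7.png

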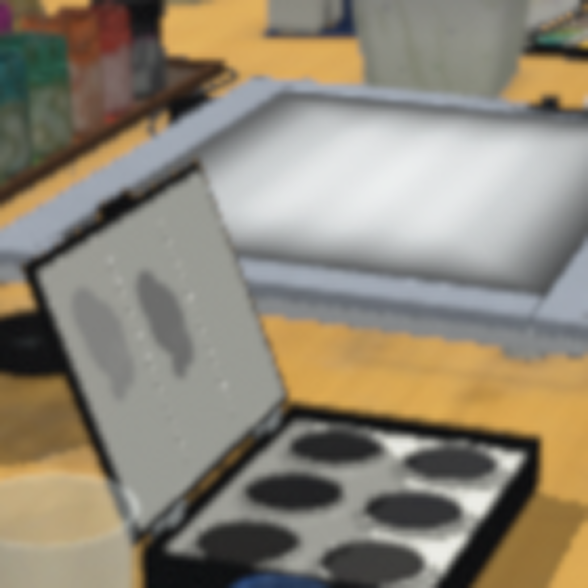

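View pics/w7.png

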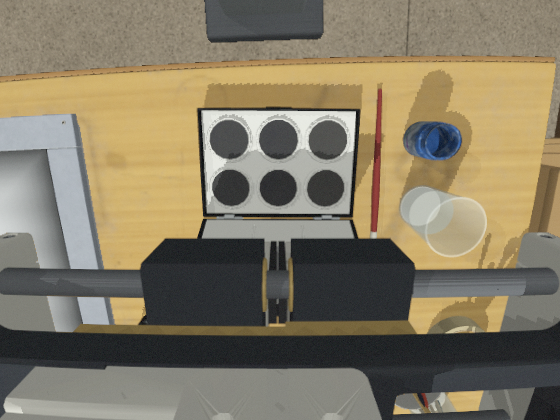

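```bash
python3 - <<'E'
from h import *
from plant import snapshot,ctrl
ct,cs=cam(snapshot("top")),cam(snapshot("side"))
for nm,a,b in(("bowl rim",(388,68),(217,148)),("mug rim",(333,42),(168,153)),("blackdisc",(409,128),(258,171))):
    r=least_squares(lambda p:np.r_[(proj(p,ct)-a).ravel(),(proj(p,cs)-b).ravel()],[.7,0,.05]);print(nm,r.x.round(3),r.fun.round(1))
print(ctrl.get_obs()["tool_pos"])
E
python3 -m pendant '[[[0.5,0,0,0,0,0,0],[1.5,0,0,0,0,0,0],[2,0,0,0,0,0,0],[2,0,0,0,0,0,0],[2,0,0,0,0,0,0],[2,0,0,0,0,0,0],[1.5,0,0,0,0,0,0],[0.7,0,0,0,0,0,0],[0.3,0,0,0,0,0,0],[0,0,0,0,0,0,0]]]'
```

```text
bowl rim [ 0.811 -0.1    0.082] [ 1.3  3.4 -4.1 -1.4]
mug rim [0.861 0.013 0.097] [ 0.3  0.8 -0.9 -0.3]
blackdisc [ 0.723 -0.155  0.012] [-0.1 -0.2  0.2  0.1]
[0.49847308 0.0263866  0.20691004]
clock: 12.1
tool_pos: [0.6243, 0.0223, 0.2075]
orientation: [-90.0, 0.1, -1.9]
force: [0.1, -0.5, 0.0]
opening: 0.0003
```

```bash
python3 -m pendant '[[[0,1,0,0,0,0,0],[0,2,0,0,0,0,0],[0,2,0,0,0,0,0],[0,2,0,0,0,0,0],[0,2,0,0,0,0,0],[0,1.5,0,0,0,0,0],[0,0.6,0,0,0,0,0],[0,0.3,0,0,0,0,0],[0,0,0,0,0,0,0],[0,0,0,0,0,0,0]]]'
python3 - <<'E'
from h import *
from plant import ctrl,snapshot
s=snapshot("side");o=ctrl.get_obs();p=o["tool_pos"];print(p,o["force"])
im=s["image"][:,:,::-1][70:230,230:390].copy()
cv2.imwrite("pics/s8.png",cv2.resize(im,None,fx=3.7,fy=3.7,interpolation=cv2.INTER_CUBIC))
w=snapshot("wrist");cv2.imwrite("pics/w8.png",w["image"][:,:,::-1])
E
```

```text
clock: 12.93
tool_pos: [0.6248, 0.0226, 0.0957]
orientation: [-90.0, -0.1, -1.9]
force: [-0.2, -0.3, -0.1]
opening: 0.0002
[0.62501125 0.02268281 0.09595432] [ 0.07827318 -0.41963968  0.03418634]
```

View pics/s8.png

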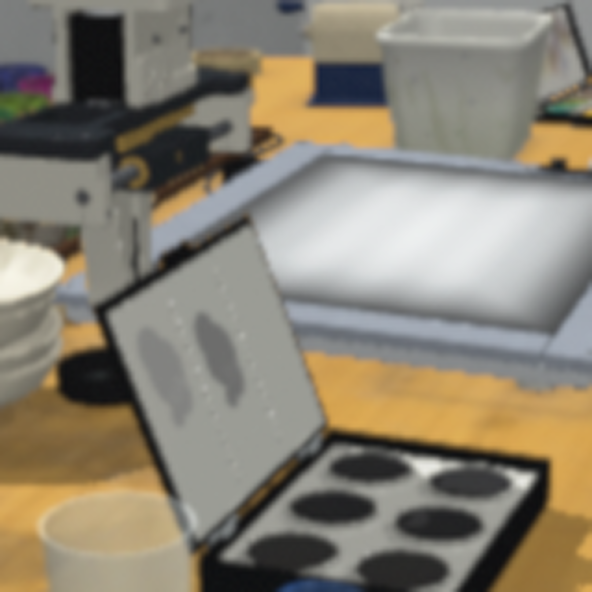

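View pics/w8.png

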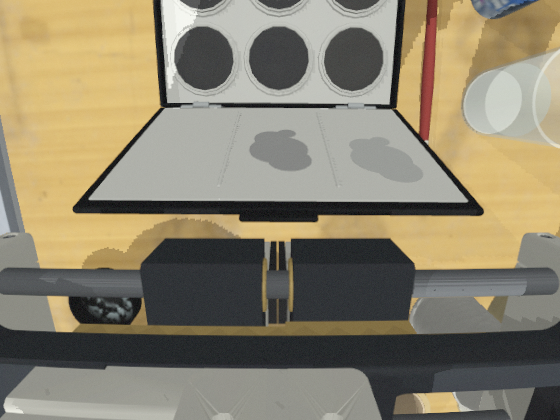

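```bash
python3 -m pendant '[[[-0.8,0,0,0,0,0,0],[-0.5,0,0,0,0,0,0],[-0.4,0,0,0,0,0,0],[-0.4,0,0,0,0,0,0],[-0.4,0,0,0,0,0,0],[-0.4,0,0,0,0,0,0],[-0.4,0,0,0,0,0,0]]]'
python3 -m pendant '[[[-0.5,0,0,0,0,0,0],[-0.5,0,0,0,0,0,0],[-0.5,0,0,0,0,0,0],[-0.5,0,0,0,0,0,0],[-0.5,0,0,0,0,0,0]]]'
python3 - <<'E'
from h import *
from plant import ctrl,snapshot
s=snapshot("side");o=ctrl.get_obs();p=o["tool_pos"];print(p,o["force"])
im=s["image"][:,:,::-1][70:230,230:390].copy()
cv2.imwrite("pics/s9.png",cv2.resize(im,None,fx=3.7,fy=3.7,interpolation=cv2.INTER_CUBIC))
E
```

```text
clock: 13.62
tool_pos: [0.5914, 0.0237, 0.0951]
orientation: [-90.0, -0.0, -1.9]
force: [1.0, -0.2, 1.3]
opening: 0.0004
clock: 14.03
tool_pos: [0.5659, 0.0244, 0.0947]
orientation: [-90.0, 0.0, -1.9]
force: [0.8, -0.9, 0.3]
opening: 0.0004
[0.56493488 0.02435125 0.09466939] [-1.89785228  0.4520908   0.15262764]
```

View pics/s9.png

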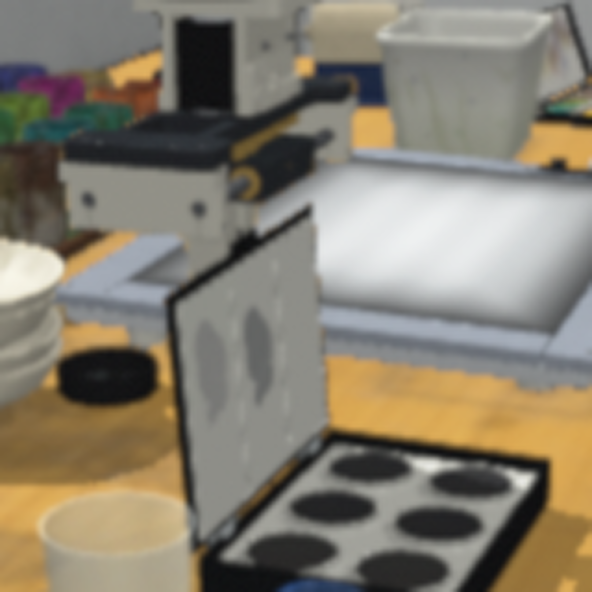

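```bash
python3 -m pendant '[[[-0.5,0,0,0,0,0,0],[-0.5,0,0,0,0,0,0],[-0.5,0,0,0,0,0,0],[-0.5,0,0,0,0,0,0],[-0.5,0,0,0,0,0,0],[-0.5,0,0,0,0,0,0],[-0.5,0,0,0,0,0,0]]]'
python3 -m pendant '[[[-0.5,0,0,0,0,0,0],[-0.5,0,0,0,0,0,0],[-0.5,0,0,0,0,0,0],[-0.5,0,0,0,0,0,0],[-0.5,0,0,0,0,0,0]]]'
python3 - <<'E'
from h import *
from plant import ctrl,snapshot
s=snapshot("side");o=ctrl.get_obs();p=o["tool_pos"];print(p,o["force"])
im=s["image"][:,:,::-1][70:230,230:390].copy()
cv2.imwrite("pics/s10.png",cv2.resize(im,None,fx=3.7,fy=3.7,interpolation=cv2.INTER_CUBIC))
E
```

```text
clock: 14.67
tool_pos: [0.5309, 0.0256, 0.0947]
orientation: [-90.0, 0.0, -1.9]
force: [1.3, -0.0, -0.4]
opening: 0.0004
clock: 15.08
tool_pos: [0.506, 0.0264, 0.0948]
orientation: [-90.0, -0.0, -1.9]
force: [0.1, 0.2, -0.4]
opening: 0.0006
[0.50506803 0.02632293 0.09474419] [-0.98344398  0.2920425  -0.26173966]
```

View pics/s10.png

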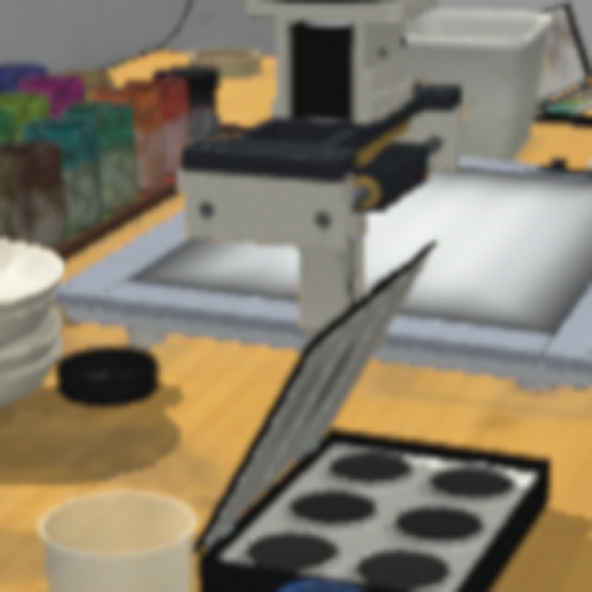

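```bash
python3 -m pendant '[[[-0.5,0.2,0,0,0,0,0],[-0.5,0.2,0,0,0,0,0],[-0.5,0.2,0,0,0,0,0],[-0.5,0.2,0,0,0,0,0],[-0.5,0.2,0,0,0,0,0],[-0.4,0.4,0,0,0,0,0],[-0.4,0.4,0,0,0,0,0]]]'
python3 -m pendant '[[[-0.3,0.4,0,0,0,0,0],[-0.3,0.4,0,0,0,0,0],[-0.3,0.5,0,0,0,0,0],[-0.3,0.5,0,0,0,0,0],[-0.2,0.5,0,0,0,0,0],[-0.2,0.5,0,0,0,0,0]]]'
python3 - <<'E'
from h import *
from plant import ctrl,snapshot
s=snapshot("side");o=ctrl.get_obs();p=o["tool_pos"];print(p,o["force"])
im=s["image"][:,:,::-1][70:230,230:390].copy()
cv2.imwrite("pics/s11.png",cv2.resize(im,None,fx=3.7,fy=3.7,interpolation=cv2.INTER_CUBIC))
E
```

```text
clock: 15.72
tool_pos: [0.4729, 0.0275, 0.0765]
orientation: [-90.0, 0.0, -1.9]
force: [-0.3, 0.8, 1.6]
opening: 0.0001
clock: 16.22
tool_pos: [0.4572, 0.028, 0.0482]
orientation: [-90.0, 0.0, -1.9]
force: [-0.7, -1.2, 0.0]
opening: 0.0002
[0.45637606 0.02775023 0.04729748] [-0.39278423 -1.21495063 -1.80755077]
```

View pics/s11.png

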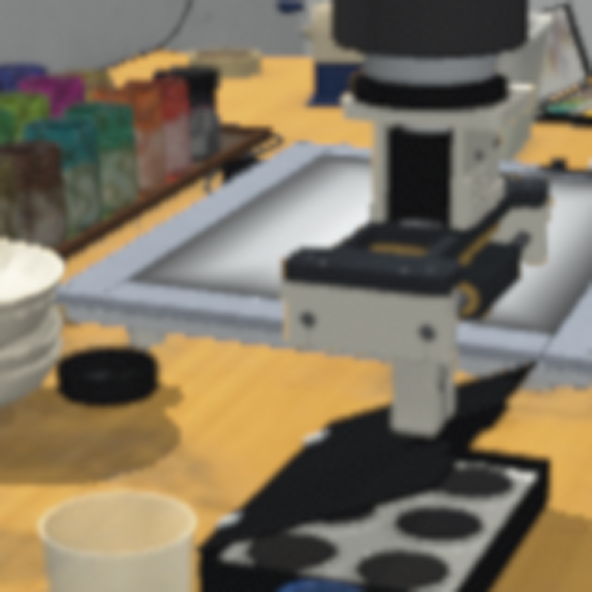

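Lid at about 0.4 rad, following well. Continue the arc, then press down gently.

```bash
python3 -m pendant '[[[-0.2,0.4,0,0,0,0,0],[-0.2,0.4,0,0,0,0,0],[-0.2,0.4,0,0,0,0,0],[-0.1,0.4,0,0,0,0,0],[-0.1,0.4,0,0,0,0,0],[0,0.4,0,0,0,0,0],[0,0.3,0,0,0,0,0]]]'
python3 -m pendant '[[[0,0.2,0,0,0,0,0],[0,0.2,0,0,0,0,0],[0,0.1,0,0,0,0,0],[0,0,0,0,0,0,0]]]'
python3 -m pendant '[[[0,0.1,0,0,0,0,0],[0,0.1,0,0,0,0,0],[0,0,0,0,0,0,0]]]'
```

```text
clock: 16.85
tool_pos: [0.4493, 0.0282, 0.0212]
orientation: [-90.0, 0.0, -1.9]
force: [0.4, 0.0, 0.9]
opening: 0.0006
clock: 17.18
tool_pos: [0.4495, 0.0282, 0.0165]
orientation: [-90.0, 0.0, -1.9]
force: [-0.2, -0.4, -0.4]
opening: 0.0005
clock: 17.43
tool_pos: [0.4496, 0.0283, 0.0147]
orientation: [-90.0, -0.0, -1.9]
force: [0.1, -0.2, 0.4]
opening: 0.0007
```

```bash
python3 -m pendant '[[[0,0.1,0,0,0,0,0],[0,0.1,0,0,0,0,0],[0,0.1,0,0,0,0,0],[0,0.1,0,0,0,0,0],[0,0,0,0,0,0,0]]]'
python3 -m pendant '[[[0,0.1,0,0,0,0,0],[0,0.1,0,0,0,0,0],[0,0,0,0,0,0,0]]]'
python3 -m pendant '[[[0,0.1,0,0,0,0,0],[0,0,0,0,0,0,0]]]'
```

```text
clock: 17.85
tool_pos: [0.4495, 0.0283, 0.0106]
orientation: [-90.0, 0.0, -1.9]
force: [-0.1, -0.1, 0.4]
opening: 0.0005
clock: 18.1
tool_pos: [0.4495, 0.0283, 0.0086]
orientation: [-90.0, 0.0, -1.9]
force: [-1.3, 0.7, -0.9]
opening: 0.0001
clock: 18.27
tool_pos: [0.4495, 0.0283, 0.0076]
orientation: [-90.0, 0.0, -1.9]
force: [-0.4, 0.2, -0.4]
opening: 0.0007
```

```bash
python3 -m pendant '[[[0,0.1,0,0,0,0,0],[0,0,0,0,0,0,0]]]'
python3 -m pendant '[[[0,0.1,0,0,0,0,0],[0,0,0,0,0,0,0]]]'
python3 - <<'E'
from h import *
from plant import ctrl,snapshot
s=snapshot("side");o=ctrl.get_obs();p=o["tool_pos"];print(p,o["force"])
im=s["image"][:,:,::-1][110:250,250:400].copy()
cv2.imwrite("pics/s12.png",cv2.resize(im,None,fx=4,fy=4,interpolation=cv2.INTER_CUBIC))
E
```

```text
clock: 18.43
tool_pos: [0.4497, 0.0283, 0.0074]
orientation: [-90.0, -0.0, -1.9]
force: [-3.5, 0.1, 10.4]
opening: 0.0004
clock: 18.6
tool_pos: [0.4497, 0.0283, 0.0071]
orientation: [-90.0, -0.0, -1.9]
force: [-7.4, 1.2, 22.1]
opening: 0.0005
[0.44970367 0.02827906 0.00710705] [-6.64875965  1.25571026 22.05398172]
```

View pics/s12.png

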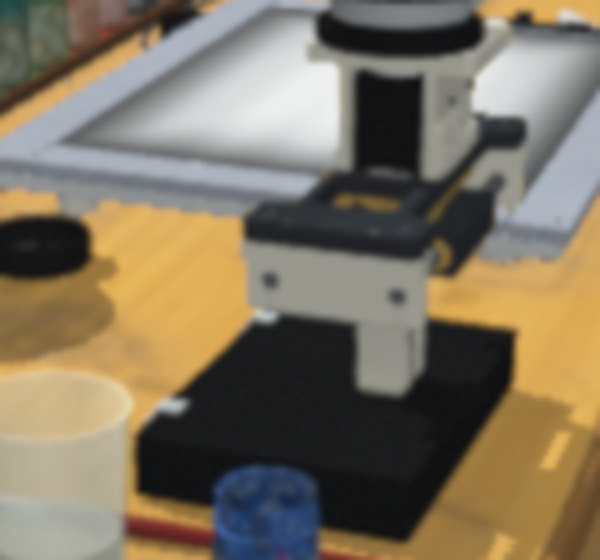

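```bash
python3 -m pendant '[[[0,-0.2,0,0,0,0,0],[0,-0.5,0,0,0,0,0],[0,-1,0,0,0,0,0],[0,-2,0,0,0,0,0],[0,-3,0,0,0,0,0],[0,-3,0,0,0,0,0],[0,-3,0,0,0,0,0],[0,-3,0,0,0,0,0],[0,-2,0,0,0,0,0],[0,-1,0,0,0,0,0],[0,0,0,0,0,0,0],[0,0,0,0,0,0,0]]]'
python3 - <<'E'
from h import *
from plant import ctrl,snapshot,silhouettes
b=np.load("b.npy")
s=snapshot("side");o=ctrl.get_obs();print(o["tool_pos"],o["force"])
im=s["image"][:,:,::-1].copy()
for y in(.093,-.093):
    print(proj(box2w([lidpt(0,y)],b),cam(s)),proj(box2w([lidpt(.06,y)],b),cam(s)))
for t in["tumbler","small_jar","brush"]: print(t,[(round(r["confidence"],2),r["bbox"]) for r in silhouettes(s,t)])
cv2.imwrite("pics/s13.png",cv2.resize(im[110:280,220:400],None,fx=3.3,fy=3.3,interpolation=cv2.INTER_CUBIC))
E
```

```text
clock: 19.65
tool_pos: [0.4493, 0.0284, 0.1923]
orientation: [-90.0, 0.0, -1.9]
force: [0.2, 1.2, -0.3]
opening: 0.0005
[0.4487693  0.02813122 0.1915864 ] [ 0.04114414 -0.73050559  0.24376466]
[[354.16579993 230.38453673]] [[354.05425328 226.18083478]]
[[380.26682574 191.9464728 ]] [[380.23593544 188.3091056 ]]
tumbler [(0.59, [239.0, 200.8, 45.7, 70.4])]
small_jar [(0.59, [303.6, 224.9, 25.4, 47.7])]
brush [(0.52, [235.9, 230.9, 127.7, 26.4])]
```

View pics/s13.png

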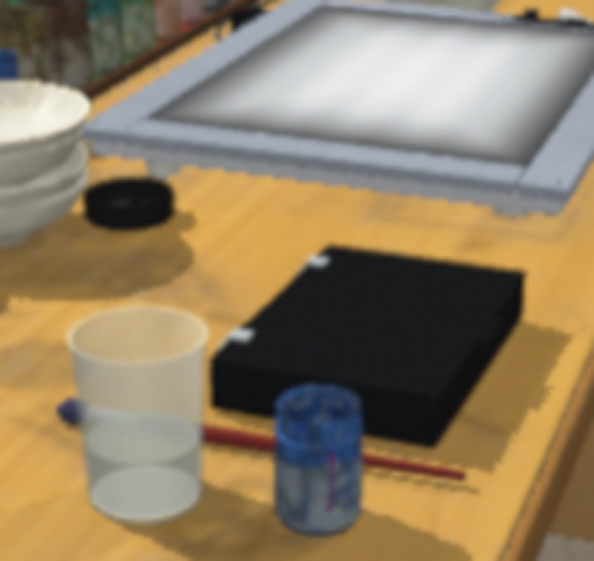

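```bash
python3 -c "
from plant import ctrl
print(ctrl.close_job())"
```

```text
the job is handed in; nothing more can be done
None
```

The raised pan is home, the lid is shut, and the job was handed in at about 19.7 s of the 54 s allowed. I never saw a verdict, because handing in reports none.

- **Pan:** it was the middle one of the far row. I pressed it down with closed fingertips, reading about 1–3 N while it slid (you gave about 4 N) and then a firm stop at about 20 N. The side picture afterwards showed it level with its neighbours, and its top sat within about 0.5 mm of the position the fitted box pose predicts for a seated pan.
- **Lid:** I pushed it over from behind and pressed it shut. It stopped firmly with the fingertips at the expected 34 mm, at about 22 N. In the last picture, its front right corner matched the shut position to under 1 pixel in height (0.06 rad would have shown as about 4 pixels). It was about 2 pixels off sideways.
- **Tumbler, jar and brush:** the side picture shows them where they stood, unchanged to within a few pixels. The robot ended clear of everything, with only sensor noise on the force reading.

**One disagreement:** the real fingertips are about 27 mm short of the stated TCP. Both the side and wrist pictures showed this, and contact confirmed it, so I set heights by touch and the pictures instead of the reported TCP.

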